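Fit the long nozzle to the pastry filler

TASK

Get the pastry filler ready for the long nozzle: swing the keeper aside by its red knob, pull the blue blanking cap off the leaning outlet and put it in the steel dish in front of the machine. Then push the long steel nozzle, wide collar first, fully home onto the outlet and swing the keeper back all the way over its collar. Do not shift the short nozzle or the other things standing about.

Things in the scene. Friction and masses are not known exactly. Their poses are not given: they have to be found in the camera images.
- filler: the whole filling machine (fixed): base plate 360 x 180 mm, origin on the table under its middle, x axis to its back; turned by up to 17 degrees. Hopper 192 mm across, 392 mm high, its axis 90 mm behind the origin; the outlet's flange is 130 mm in front of it
- outlet: leaning steel outlet. Origin: centre of the flat flange face (66 mm across) where a collar seats, 125 mm above the table. z: out along the spigot, 30 degrees from vertical, leaning to the machine's front; x: in the flange face, up the slope to the hopper; y: level, to the left. Spigot 27 mm across for 33 mm, then tapering to 17 mm across at its end, 45 mm from the flange face
- keeper (a joint): swing of the keeper, rad: 0 = closed over the collar (stop), grows as the knob swings to the machine's left (clockwise seen from the spigot's end), 1.5 = open (stop); a collar passes freely from about 1.0. Pivot parallel to the outlet's z at x -6, y +47 mm in its frame. Stays where left; about 1 N at the knob moves it
- keeper_knob (a point): red upright knob at the keeper's end, 15 mm across, axis parallel to the outlet's z; from 15 to 50 mm above the flange face, this point at 38 mm on its axis. Closed it is at x -56, y -6 mm in the outlet's frame. The keeper's flat arm lies 10 to 15 mm above the flange face, so it passes over a collar only when that is fully home
- blank_cap_mid (a point): blue plastic blanking cap, seated on the outlet at the start: collar 64 mm across and 8 mm thick at its open foot, body 38 mm across, 74 mm high, bore 30 mm and 58 mm deep. Point: on its axis half-way up (37 mm from the foot); z axis from the foot to the closed top. Loose, 70 g
- long_nozzle_mid (a point): long steel nozzle, standing on its collar on the table: collar 64 mm across and 8 mm thick at its foot, straight body 36 mm across up to 66 mm, then a cone to 23 mm across at the top, 100 mm high; bore 30 mm, 62 mm deep from the foot. Point: on its axis half-way up (50 mm from the foot); z axis from the foot to the nose. 0.11 to 0.22 kg
- short_nozzle: short steel nozzle, stays on the table: collar 64 mm across, body 44 mm, 60 mm high; origin at the centre of its foot, z up
- dish: round steel dish, 131 mm across at the rim, 42 mm high, flat floor 3 mm thick and 110 mm across; origin at the centre of its underside, z up. Loose, 120 g
- measuring_cup: clear plastic measuring cup, 66 mm across, 70 mm high; origin at the centre of its underside; stands beside the long nozzle
- cutter: small round steel cutter, 48 mm across, 43 mm high; origin at the centre of its underside; stands beside the long nozzle
- sugar_dredger: steel sugar shaker, 72 mm across, 108 mm high; origin at the centre of its underside; stands beside the short nozzle
- mist_bottle: white spray bottle with black head, 48 mm across, 147 mm high; origin at the centre of its underside
- pepper_mill: black and white pepper mill, 54 mm across, 140 mm high; origin at the centre of its underside

How it is judged:
By the outcome, as a careful person would: the job done as asked, in the order asked, and still so for the second after the job is handed in, with the robot touching nothing.
It also fails if it takes over 72 s, if anything falls off the work surface, if the arm or the gripper's body presses on something with over 40 N, if the wrist force passes 120 N, or if a joint passes its speed limit or range.

ROBOT

A 7-joint arm with a two-finger parallel gripper is mounted at the origin on a cart in front of the work surface, level with it; the furniture and walls round the work are solid. World frame = base frame: x ahead of the robot, y to its left, z up, the work surface at z = 0. Lengths are in mm, angles in rad, forces in N, time in s.
With the tool pointing down it reaches from about 350 to 900 mm from the base axis. Payload 7.2 kg.
Tool frame: the origin (TCP) lies at the very end of the fingers, on their centre line; the grasp point (between the pads) lies 19 mm behind it; z points along the fingers, y is the line along which they close (so a half turn about z gives the same grasp; the last joint's range is limited). The gripper opens to 85 mm and grips with 20 to 120 N. Pads are 22 mm wide; open, the fingers measure 114 mm over their backs; the gripper's body (76 mm by 85 mm) begins 54 mm behind the grasp point. The pads swing forward as they close: fully open they stand 13 mm farther back than shut.
Start: joints at [-1.208, 0.411, -0.013, 1.596, 0.006, 1.134, -0.082], TCP at [261.008, 567.894, 231.297] pointing down, gripper open.
Joint ranges: [-2.95, 2.95], [-0.29, 1.99], [-1.47, 1.44], [0.14, 2.54], [-1.03, 4.17], [0.13, 1.85], [-2.86, 2.86]. Speed limits (rad/s): [2.39, 2.39, 3.01, 3.01, 3.14, 3.14, 3.14].

INTERFACE

Orientations are given as a rotation vector (axis times angle).
In Python, from bench import env gives the robot as it stands. The module is installed in compiled form; this text tells all that it offers.
- The arm moves only by the tool step_arm, never from a script. Its argument "increments" is one flat list of numbers, 6 for each row, row after row: the shift along the tool's x, y, z in mm, then the turn, a rotation vector about the tool's x, y, z in rad. In form: [dx, dy, dz, wx, wy, wz, dx, dy, dz, wx, wy, wz, ...]. A call has 1 to 12 rows; each row shifts and turns the commanded pose from where the row before left it, along the tool's axes as they then stand; what a row does not reach is not made up. A row lasts 1/10 s, in which the tool goes at most 50 mm and 8.59 degrees, less where a joint would pass 70% of its speed; a pose out of reach is approached as far as the arm can. A call is refused whole if a number of a shift passes 50 or a number of a turn 0.15, either way. A call with a gripper value outside its range is refused whole. "jaw" is the closure, from 0 (fully open) to 1 (shut), set as the call begins (left out, the last holds). The fingers move at their own pace and stop on an object; "force" is the grip in N (left out, the last holds). Time passes only in rows, so rows that do not move let the fingers close. It gives the time, the measured TCP pose, the force, the opening and the grip force at its end, in the units of the state.
- env.get_state(): the state, without advancing time (a new reading comes with each control period).
- env.camera(name): name is "side" or "top"; returns the picture (480x640x3 uint8, red, green, blue); there is no depth.
- env.calibration(name): a dict with "intrinsics" (3x3 intrinsics, pixels), "eye" and "attitude" of the camera in the world. Camera axes: x right, y down, z forward; pixel columns grow to the right and rows downward; lengths in mm; the calibration is good to about 2 mm. A picture is of the moment at which its call begins. calibration takes no time and is no camera call.
- env.job_done(): hands the job in; it is judged then, once.
The state is a dict: "clock": time; "joint_pos": joint angles; "qvel": joint speeds; "tau": joint torques, N m; "eef_pos": TCP position; "tcp_rot": TCP orientation; "force": force on the tool from outside, world axes, zero at the start; "ft_torque": the same for the moment, N m; "finger_gap": finger opening in mm; "finger_force": force on a finger pad.
Only numpy, scipy, OpenCV 4.12 (cv2) and the standard library are available. Lean on these libraries where they do the work, as an engineer would, in place of code of your own. Each camera call takes 0.05 s, during which the arm holds its last target. There are 200 camera calls.

## Working session

There is one attempt and no reset: what is moved stays moved. The work goes in short steps, Python scripts to look and compute and a tool call to move; the robot and the scene stay as the last step left them, time stands still between calls to the robot, and variables do not carry over. Pictures are saved under pics/ and viewed, at most 10 in all, crops included, and the job is handed in when it is done.

Besides the shell and the picture viewer there is one more tool, called after "Call:" as name(argument=value, ...), one argument or row to a line, values as JSON. step_arm: Moves the arm, as the interface text tells. Its arguments: {"type":"object","properties":{"increments":{"type":"array"},"jaw":{"type":"number"},"force":{"type":"number"}},"required":["increments"]}

```bash
mkdir -p pics; python3 - <<'E'
from bench import env
import cv2,numpy as np
for n in("side","top"):
    im=env.camera(n); cv2.imwrite(f"pics/{n}0.png",im[:,:,::-1]); c=env.calibration(n); print(n,{k:np.round(v,4).tolist() for k,v in c.items()})
s=env.get_state(); print(s)
E
```

```text
side {'intrinsics': [[465.3258, 0.0, 321.0901], [0.0, 465.3258, 234.7328], [0.0, 0.0, 1.0]], 'eye': [-49.5622, -951.2732, 928.5843], 'attitude': [-2.1139, 0.6192, -0.2896]}
top {'intrinsics': [[500.7739, 0.0, 306.3499], [0.0, 500.7739, 235.3543], [0.0, 0.0, 1.0]], 'eye': [328.4373, 39.1936, 1396.8924], 'attitude': [-2.1508, 2.1302, -0.1886]}
{'clock': 0.1, 'joint_pos': array([-1.20817807,  0.41182663, -0.01272814,  1.59692441,  0.00560848,
        1.13431439, -0.08220803]), 'qvel': array([-0.00066731, -0.00034213, -0.00105438, -0.00406206, -0.00032997,
        0.00101629,  0.00018886]), 'tau': array([ 1.92506559e-03, -6.01827335e+01,  6.83902614e-01, -3.00092196e+01,
        1.40022486e-02,  6.56995049e-03,  9.31808657e-07]), 'eef_pos': array([260.85566683, 567.48450893, 230.54760824]), 'tcp_rot': array([-6.71409409e-01, -3.06879671e+00,  2.23385683e-03]), 'force': array([ 0.72118432, -0.75721757, -0.19277956]), 'ft_torque': array([0.03008858, 0.04971243, 0.00657762]), 'finger_force': 0.0, 'finger_gap': 85.58328372372303}
```

View pics/side0.png

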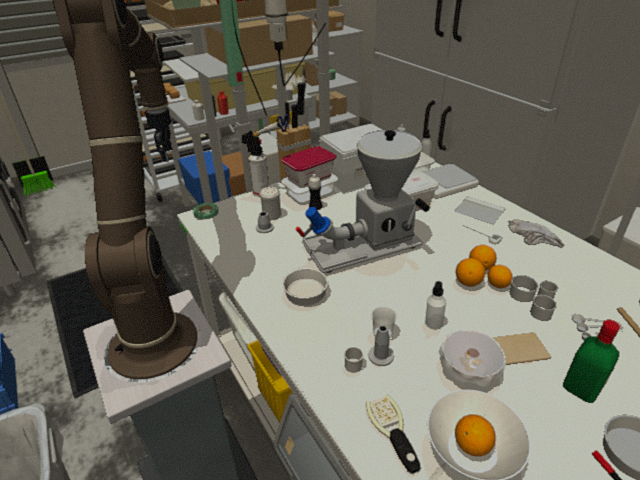

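View pics/top0.png

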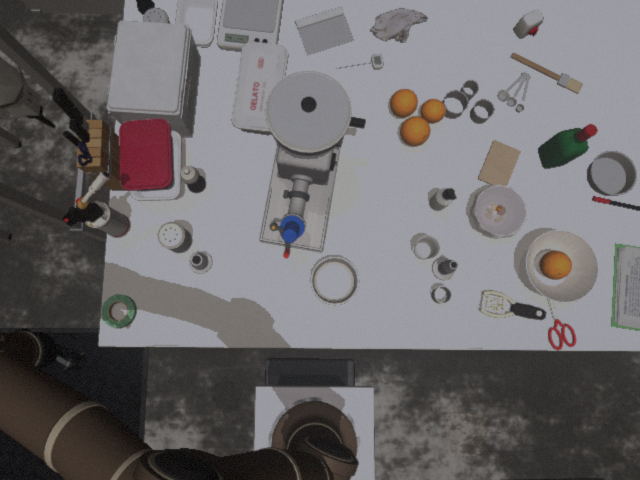

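The side view shows the blue cap at about (318,222), the red knob at (300,232), the dish at (305,288), the long nozzle at (381,345), the cup at (384,320) and the cutter at (354,359). In the top view the cap is at (291,230), the knob at (287,250), the dish at (334,281), the long nozzle at (445,267) and the hopper's black knob at (308,104).

```bash
cat > h.py <<'E'
from bench import env
import cv2,numpy as np
from scipy.spatial.transform import Rotation as R
def cal(n):
    c=env.calibration(n); return np.array(c["intrinsics"]),np.array(c["eye"]),R.from_rotvec(c["attitude"]).as_matrix()
def ray(n,uv):
    K,e,A=cal(n); d=A@np.linalg.inv(K)@np.array([uv[0],uv[1],1.]); return e,d/np.linalg.norm(d)
def plane(n,uv,z):
    e,d=ray(n,uv); return e+d*(z-e[2])/d[2]
def proj(n,p):
    K,e,A=cal(n); q=K@A.T@(np.array(p)-e); return q[:2]/q[2]
def tri(us,ut):
    (e1,d1),(e2,d2)=ray("side",us),ray("top",ut)
    t=np.linalg.lstsq(np.c_[d1,-d2],e2-e1,rcond=None)[0]
    a,b=e1+d1*t[0],e2+d2*t[1]; return (a+b)/2,np.linalg.norm(a-b)
def blob(im,col,box):
    x0,y0,x1,y1=box; c=im[y0:y1,x0:x1].astype(int); r,g,b=c[...,0],c[...,1],c[...,2]
    m=(b>r+50)&(b>g+30) if col=="blue" else (r>g+60)&(r>b+60)
    ys,xs=np.nonzero(m); return np.array([xs.mean()+x0,ys.mean()+y0]),len(xs),(xs.min()+x0,ys.min()+y0,xs.max()+x0,ys.max()+y0)
def rel(T):  # show the state compactly
    s=env.get_state(); print("t",round(s["clock"],2),"tcp",np.round(s["eef_pos"],1),"\n",np.round(R.from_rotvec(s["tcp_rot"]).as_matrix(),3)); return s
E
python3 - <<'E'
from h import *
S=cv2.imread("pics/side0.png")[:,:,::-1];T=cv2.imread("pics/top0.png")[:,:,::-1]
for c,bs,bt in(("blue",(300,200,340,245),(275,210,310,247)),("red",(290,222,312,240),(278,240,295,262))):
    a=blob(S,c,bs);b=blob(T,c,bt);print(c,a,b,tri(a[0],b[0]))
print("hopper",tri((390,134),(308.5,104)))
a=cv2.resize(S[195:395,280:420],None,fx=4,fy=4,interpolation=2);b=cv2.resize(T[130:310,240:360],None,fx=4,fy=4,interpolation=2)
b=np.hstack([cv2.resize(T[130:280,235:345],(440,600),interpolation=2),cv2.resize(S[190:280,285:350],(360,498),interpolation=2)[:, :360].copy() if 0 else cv2.copyMakeBorder(cv2.resize(S[195:275,290:350],(360,480),interpolation=2),0,120,0,0,0)])
cv2.imwrite("pics/c1.png",b[:,:,::-1])
c=np.hstack([cv2.resize(S[295:375,335:405],(420,480),interpolation=2),cv2.resize(T[225:305,405:465],(360,480),interpolation=2)])
cv2.imwrite("pics/c2.png",c[:,:,::-1])
E
```

```text
blue (array([317.65165165, 219.92492492]), 333, (np.int64(306), np.int64(207), np.int64(329), np.int64(233))) (array([291.70985915, 228.44225352]), 355, (np.int64(280), np.int64(216), np.int64(303), np.int64(242))) (array([552.60047827,  63.93319754, 147.03484477]), np.float64(2.289093294481369))
red (array([299.5       , 230.73333333]), 30, (np.int64(296), np.int64(227), np.int64(303), np.int64(235))) (array([285.9 , 254.95]), 20, (np.int64(284), np.int64(253), np.int64(288), np.int64(257))) (array([491.09271247,  76.95887434, 122.4844343 ]), np.float64(4.694969920531303))
hopper (array([783.13064064,  26.76545033, 381.18317672]), np.float64(1.1544993566465422))
```

View pics/c1.png

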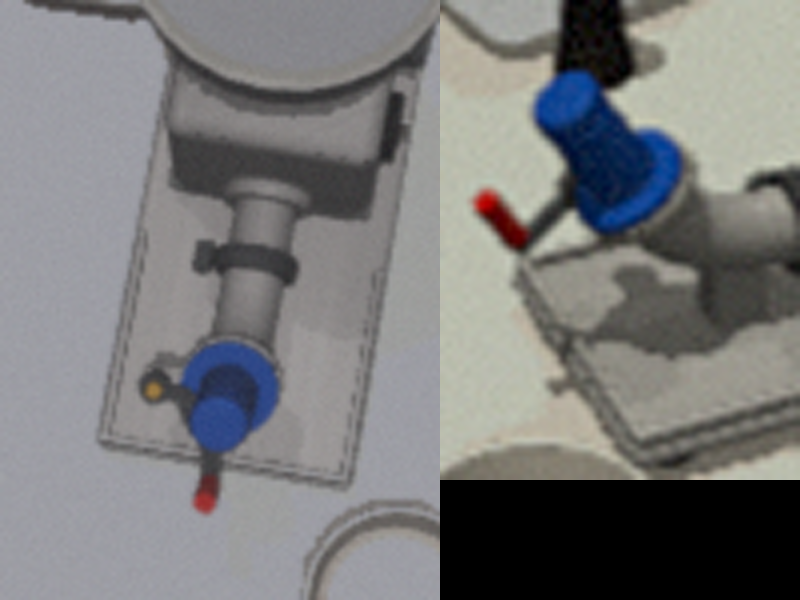

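View pics/c2.png

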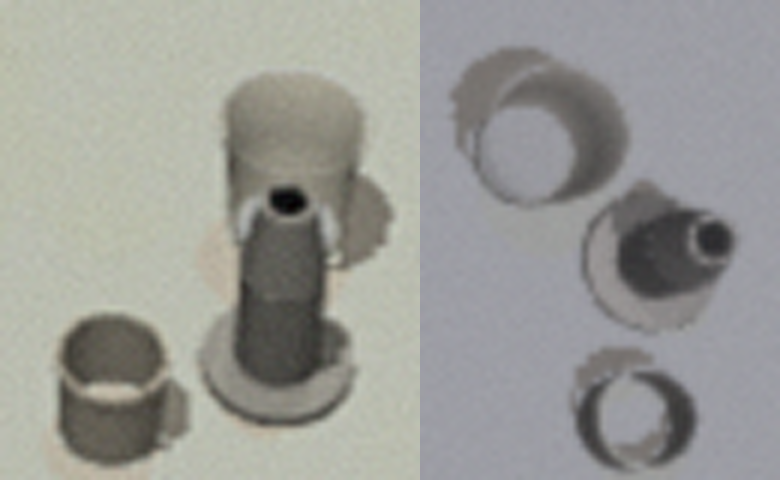

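The crops show the keeper closed, with its arm pointing to the front. In the top view the cap's top is at (289.7,235.7) and the knob's tip at (286.2,255). In the side view they are at (311.3,211.7) and (297.7,228.8). The nozzle's nose is at (383,328) in the side view and (453.7,264.8) in the top view.

```bash
python3 - <<'E'
from h import *
from scipy.optimize import least_squares
for n,a,b in(("captop",(311.3,211.7),(289.7,235.7)),("knobtop",(297.7,228.8),(286.2,255)),("nose",(383,328.3),(453.7,264.8))): print(n,*tri(a,b))
A=plane("top",(259.5,240),15);B=plane("top",(322.2,252),15);C=plane("top",(276.2,147.5),15)
print("corners",A,B,C,"w",np.linalg.norm(A-B),"yaw",np.degrees([np.arctan2(*(B-A)[[0,1]]*[1,-1]),np.arctan2(*(C-A)[[1,0]])]))
# outlet fit: x,y,yaw ; points in outlet frame
s,c=.5,3**.5/2
def W(q,p):
    x,y,z=p; l=np.array([c*x-s*z,y,s*x+c*z]); return np.array([q[0],q[1],125])+R.from_euler("z",q[2]).apply(l)
obs=[("side",(311.3,211.7),(0,0,74)),("top",(289.7,235.7),(0,0,74)),("side",(297.7,228.8),(-56,-6,50)),("top",(286.2,255),(-56,-6,50))]
f=lambda q:np.concatenate([proj(n,W(q,p))-u for n,u,p in obs])
r=least_squares(f,[560,60,0]);print("outlet",r.x,np.degrees(r.x[2]),r.fun.round(1))
q=r.x;d=np.array([783.1,26.8])-q[:2];print("hopper dist",np.linalg.norm(d),"yaw",np.degrees(np.arctan2(d[1],d[0])))
print("nozzle foot top",plane("top",(444.2,268.7),8),"side",plane("side",(381.3,356.7),8),"nose planes",plane("top",(453.7,264.8),100),plane("side",(383,328.3),100))
print("dish",plane("top",(334,281),42),plane("side",(305.5,282),42))
print("cutter",plane("top",(440.5,293),43),"cup",plane("top",(426,245),60))
E
```

```text
captop [530.39314213  66.90424658 182.39779052] 2.7703450464011135
knobtop [487.78071521  76.80811057 131.47694358] 0.23438495728589478
nose [ 471.10962225 -360.03431026   99.42817149] 1.6260564573512444
corners [543.71941301 155.42609694  15.        ] [511.75546941 -19.7014621   15.        ] [813.75642676 113.85935661  15.        ] w 178.02066067326146 yaw [-10.34365895  -8.7508433 ]
outlet [ 5.59522101e+02  5.15674608e+01 -3.90361963e-01] -22.36609296415607 [-1.8 -1.1  0.7  1.1  0.7 -2.1  1.  -1.1]
hopper dist 224.94555815368963 yaw -6.321324861449158
nozzle foot top [ 469.19402627 -360.68715498    8.        ] side [ 466.91721179 -367.8362067     8.        ] nose planes [ 470.32158889 -359.44189789  100.        ] [ 471.57284985 -360.66728846  100.        ]
dish [429.45202722 -50.74220291  42.        ] [433.18899958 -55.53252686  42.        ]
cutter [ 399.79002278 -338.1882838    43.        ] cup [ 527.75427841 -298.66571553   60.        ]
```

```bash
cat >> h.py <<'E'
YAW=np.radians(-9.7); Rm=R.from_euler("z",YAW).as_matrix(); s3=3**.5/2
O=np.array([567,61.,125]); Ro=Rm@np.array([[s3,0,-.5],[0,1,0],[.5,0,s3]])
Rt=Ro@np.diag([-1,1,-1])           # tool frame for outlet work
def out(p): return O+Ro@np.array(p,float)
def down(a): # tool down, tool y at angle a (deg) from world x
    a=np.radians(a); y=np.array([np.cos(a),np.sin(a),0]); z=np.array([0,0,-1.]); return np.c_[np.cross(y,z),y,z]
def go(p,M=None,rows=None):
    s=env.get_state(); C=R.from_rotvec(s["tcp_rot"]).as_matrix(); d=C.T@(np.array(p)-s["eef_pos"])
    w=R.from_matrix(C.T@M).as_rotvec() if M is not None else np.zeros(3)
    print("t",round(s["clock"],2),"tcp",s["eef_pos"].round(1),"F",s["force"].round(1),"gap",round(s["finger_gap"],1),"\n d tool",d.round(1),"w tool",w.round(3),"norms",np.linalg.norm(d).round(1),np.linalg.norm(w).round(3))
    if rows: print(" per row",(d/rows).round(1),(w/rows).round(3))
E
python3 - <<'E'
from h import *
kt=np.array([488,77,132]);print(Ro.T@(kt-O))
go(kt+60*Ro[:,2],Rt,12)
E
```

```text
[-66.27255267   2.46059452  46.34537989]
t 0.1 tcp [260.9 567.5 230.5] F [ 0.7 -0.8 -0.2] gap 85.6 
 d tool [-382.2 -358.5   47.1] w tool [-0.07  -0.521 -0.255] norms 526.2 0.584
 per row [-31.9 -29.9   3.9] [-0.006 -0.043 -0.021]
```

Call:
step_arm(
  increments=[-32,-30,2,0,0,0,-32,-30,4,0,0,0,-32,-30,4,0,0,0,-32,-30,4,0,0,0,-32,-30,4,0,0,0,-32,-30,4,0,0,0,-32,-30,4,0,0,0,-32,-30,4,0,0,0,-32,-30,4,0,0,0,-32,-30,4,0,0,0,-32,-30,4,0,0,0,-30,-28,4,0,0,0],
  jaw=0.5,
)

```text
clock: 1.3
eef_pos: [458.9, 81.1, 185.1]
tcp_rot: [0.672, 3.069, -0.0]
force: [0.6, 0.7, -0.1]
finger_gap: 42.6
finger_force: 0.0
```

Call:
step_arm(
  increments=[0,0,0,-0.014,-0.104,-0.051,0,0,0,-0.014,-0.104,-0.051,0,0,0,-0.014,-0.104,-0.051,0,0,0,-0.014,-0.104,-0.051,0,0,0,-0.014,-0.104,-0.051,0,0,0,0,0,0],
)

```text
clock: 1.9
eef_pos: [456.9, 81.3, 184.2]
tcp_rot: [0.236, 2.63, -0.062]
force: [0.0, -0.4, -0.6]
finger_gap: 42.8
finger_force: 0.0
```

```bash
python3 - <<'E'
from h import *
kt=np.array([488,77,132]);go(kt+60*Ro[:,2],Rt)
S=env.camera("side");T=env.camera("top")
a=cv2.resize(S[150:270,240:360],(400,400),interpolation=2);b=cv2.resize(T[190:290,240:340],(400,400),interpolation=2)
cv2.imwrite("pics/c3.png",np.hstack([a,b])[:,:,::-1])
print(proj("side",env.get_state()["eef_pos"]),proj("top",env.get_state()["eef_pos"]))
E
```

```text
t 1.9 tcp [456.9  81.3 184.2] F [ 0.  -0.4 -0.6] gap 42.8 
 d tool [-1.1  1.   0.9] w tool [-0.006 -0.021 -0.008] norms 1.7 0.023
[287.20829722 216.10370839] [283.3167784  264.10787236]
```

View pics/c3.png

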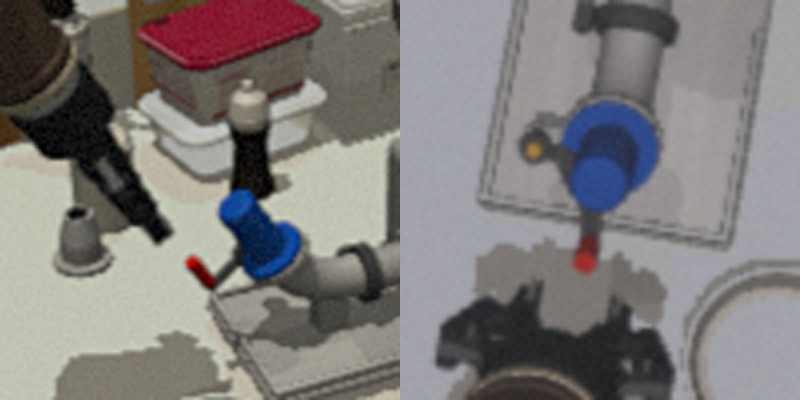

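The side crop shows the knob's tip at (298.5,228.6) and the fingertips lined up behind it. In the top crop the knob, at (286.5,255.5), lies between the two fingers.

Call:
step_arm(
  increments=[-1,1,12,0,-0.02,-0.01,0,0,14,0,0,0,0,0,14,0,0,0,0,0,14,0,0,0,0,0,14,0,0,0,0,0,12,0,0,0,0,0,0,0,0,0],
)

```text
clock: 2.7
eef_pos: [500.4, 74.4, 115.4]
tcp_rot: [0.23, 2.612, -0.069]
force: [-0.2, -0.0, 0.6]
finger_gap: 42.9
finger_force: 0.0
```

```bash
python3 - <<'E'
from h import *
go([0,0,0]);s=env.get_state();print(Ro.T@(s["eef_pos"]-O))
for n in("side","top"):
    im=env.camera(n);b=(285,215,315,245) if n=="side" else (275,235,300,265)
    try: print(n,blob(im,"red",b))
    except Exception as e: print(n,e)
# arc from knob angle: rows of tool dx,dy (tool x=-ox,y=oy)
piv=np.array([-6,47]);v=np.array([-50,-53])
def k(t): return piv+np.array([v[0]*np.cos(t)+v[1]*np.sin(t),-v[0]*np.sin(t)+v[1]*np.cos(t)])
for t in np.arange(0,1.51,.125): print(round(t,3),k(t).round(1),((k(t)-k(t-.125))*[-1,1]).round(1))
E
```

```text
t 2.7 tcp [500.4  74.4 115.4] F [-0.2 -0.   0.6] gap 42.9 
 d tool [ 473.7 -160.8 -137.9] w tool [0. 0. 0.] norms 518.9 0.0
[-63.60491316   2.00727685  25.69449611]
side zero-size array to reduction operation minimum which has no identity
top (array([285.71428571, 255.        ]), 7, (np.int64(285), np.int64(254), np.int64(287), np.int64(256)))
0.0 [-56.  -6.] [7.  5.8]
0.125 [-62.2   0.6] [6.2 6.6]
0.25 [-67.6   8. ] [5.3 7.4]
0.375 [-71.9  16. ] [4.4 8. ]
0.5 [-75.3  24.5] [3.4 8.5]
0.625 [-77.6  33.3] [2.3 8.8]
0.75 [-78.7  42.3] [1.2 9. ]
0.875 [-78.7  51.4] [0.  9.1]
1.0 [-77.6  60.4] [-1.1  9. ]
1.125 [-75.4  69.3] [-2.2  8.8]
1.25 [-72.1  77.7] [-3.3  8.5]
1.375 [-67.7  85.7] [-4.3  8. ]
1.5 [-62.4  93.1] [-5.3  7.4]h.py:19: RuntimeWarning: Mean of empty slice.
  ys,xs=np.nonzero(m); return np.array([xs.mean()+x0,ys.mean()+y0]),len(xs),(xs.min()+x0,ys.min()+y0,xs.max()+x0,ys.max()+y0)
  ret = ret.dtype.type(ret / rcount)
```

Call:
step_arm(
  increments=[0,0,0,0,0,0,0,0,0,0,0,0,5,7.4,0,0,0,0,4.4,8,0,0,0,0,3.4,8.5,0,0,0,0,2.3,8.8,0,0,0,0,1.2,9,0,0,0,0,0,9,0,0,0,0,-1,9,0,0,0,0,-2,9,0,0,0,0,-3,8.5,0,0,0,0,-4,8,0,0,0,0],
  jaw=0.7,
  force=20,
)

```text
clock: 4.0
eef_pos: [508.9, 161.1, 112.9]
tcp_rot: [0.226, 2.611, -0.066]
force: [-1.4, -2.2, -0.1]
finger_gap: 25.8
finger_force: 0.4
```

Call:
step_arm(
  increments=[-5,5,0,0,0,0,0,2,0,0,0,0,0,0,0,0,0,0],
)

```text
clock: 4.3
eef_pos: [514.3, 166.5, 115.4]
tcp_rot: [0.227, 2.61, -0.065]
force: [0.2, 0.4, -1.0]
finger_gap: 25.5
finger_force: 0.0
```

```bash
python3 - <<'E'
from h import *
go([0,0,0]);s=env.get_state();print(Ro.T@(s["eef_pos"]-O))
E
```

```text
t 4.3 tcp [514.3 166.5 115.4] F [ 0.2  0.4 -1. ] gap 25.5 
 d tool [ 471.8 -252.9 -137.8] w tool [0. 0. 0.] norms 552.8 0.0
[-65.16740874  95.15708815  26.57344848]
```

Call:
step_arm(
  increments=[0,-2,-15,0,0,0,0,0,-30,0,0,0,0,0,-40,0,0,0,0,0,-40,0,0,0],
  jaw=0,
)

```text
clock: 4.7
eef_pos: [450.9, 175.2, 224.2]
tcp_rot: [0.227, 2.612, -0.067]
force: [0.8, 0.1, 1.0]
finger_gap: 81.8
finger_force: 0.0
```

```bash
python3 - <<'E'
from h import *
S=env.camera("side");T=env.camera("top")
a=cv2.resize(S[180:260,270:350],(400,400),interpolation=2);b=cv2.resize(T[190:270,250:330],(400,400),interpolation=2)
cv2.imwrite("pics/c4.png",np.hstack([a,b])[:,:,::-1])
go(out((0,0,120)),Rt)
E
```

```text
t 4.8 tcp [452.  177.5 227.8] F [ 0.9  0.5 -0.3] gap 85.5 
 d tool [-64.  -95.2  35.6] w tool [ 0.001  0.003 -0.004] norms 120.1 0.005
```

View pics/c4.png

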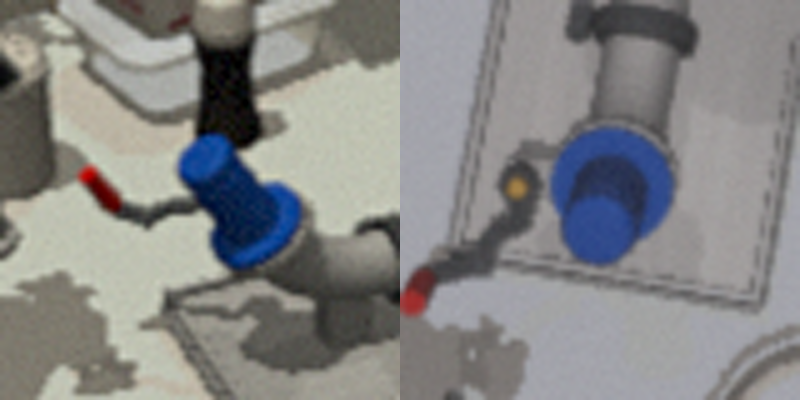

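The keeper now stands wide open: in the side view the knob's tip is at (287.2,214.8), in the top view at (252.6,250.4). The cap is still seated, with its top at (311.2,211.6) in the side view and (290.4,236) in the top view.

```bash
python3 - <<'E'
from h import *
ct,e=tri((311.2,211.6),(290.4,236));print("captop",ct,e,"pred",out((0,0,74)))
kt,e=tri((287.2,214.8),(252.6,250.4));print("knob",kt,e,"o frame",Ro.T@(kt-O))
p=plane("top",(292.4,227.2),132);print("collar",p,"pred",out((0,0,8)))
p=plane("top",(273.4,227.4),out((-6,47,20))[2]);print("pivot",p,"pred",out((-6,47,20)))
print("captop planes",plane("top",(290.4,236),189),plane("side",(311.2,211.6),189))
E
```

```text
captop [529.25222294  65.19589689 184.09623815] 2.4834116451929966 pred [530.52897164  67.23410704 189.08587988]
knob [498.53113088 162.49021507 131.93117114] 0.00947028065958395 o frame [-69.79152515  88.50297979  48.29758288]
collar [559.62748322  62.02866269 132.        ] pred [563.05718612  61.67395752 131.92820323]
pivot [557.24615567 110.33544104 139.32050808] pred [559.94010068 109.88845334 139.32050808]
captop planes [527.29829618  65.5965127  189.        ] [526.68430839  58.22689425 189.        ]
```

Call:
step_arm(
  increments=[-20,-32,0,0,0,0,-21,-32,8,0,0,0,-21,-32,28,0,0,0,0,0,25,0,0,0,0,0,25,0,0,0,0,0,20,0,0,0,0,0,14,0,0,0,0,0,0,0,0,0],
)

```text
clock: 5.6
eef_pos: [546.8, 60.1, 148.6]
tcp_rot: [0.227, 2.614, -0.069]
force: [-0.5, -0.5, -0.3]
finger_gap: 85.3
finger_force: 0.0
```

```bash
sed -i 's/^YAW=.*/&/; s/O=np.array(\[567,61.,125\])/O=np.array([564.5,60.5,125])/' h.py; python3 - <<'E'
from h import *
go(out((0,0,36)),Rt)
S=env.camera("side");T=env.camera("top")
a=cv2.resize(S[180:260,270:350],(400,400),interpolation=2);b=cv2.resize(T[190:270,250:330],(400,400),interpolation=2)
cv2.imwrite("pics/c5.png",np.hstack([a,b])[:,:,::-1])
E
```

```text
t 5.6 tcp [546.8  60.1 148.6] F [-0.5 -0.5 -0.3] gap 85.3 
 d tool [-3.2  3.3 -6.9] w tool [-0.008 -0.004 -0.002] norms 8.3 0.009
```

View pics/c5.png

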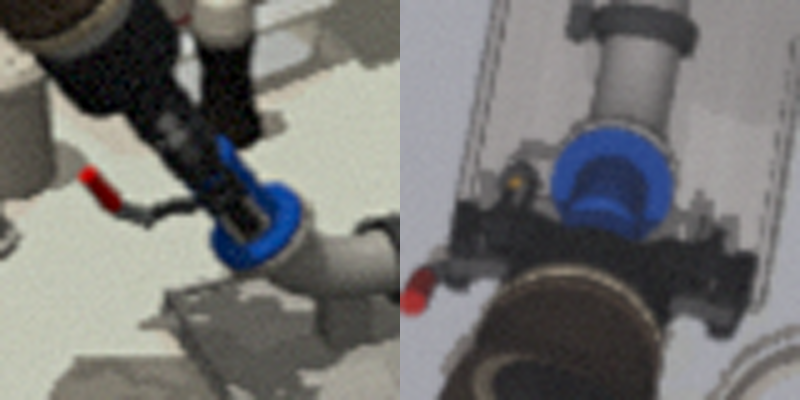

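The jaws straddle the cap. In the side view the near finger lies along the cap body, with its tip at about (319,224) just above the collar. In the top view the knob at (252.6,250) is clear of the fingers.

Call:
step_arm(
  increments=[-3,3,-5,0,0,0,0,0,0,0,0,0,0,0,0,0,0,0,0,0,0,0,0,0,0,0,0,0,0,0,0,0,0,0,0,0],
  jaw=1,
  force=35,
)

```text
clock: 6.3
eef_pos: [548.4, 64.7, 157.4]
tcp_rot: [0.226, 2.61, -0.064]
force: [-2.9, 1.3, 7.1]
finger_gap: 36.3
finger_force: 34.0
```

```bash
python3 - <<'E'
from h import *
go(out((0,0,36)),Rt); s=env.get_state();print(s["finger_force"],s["ft_torque"].round(2), Ro.T@(s["eef_pos"]-O))
E
```

```text
t 6.3 tcp [548.4  64.7 157.4] F [-2.9  1.3  7.1] gap 36.3 
 d tool [ 1.9 -1.4  0.4] w tool [-0.004  0.    -0.002] norms 2.4 0.005
34.01279983467248 [ 0.11  0.53 -0.01] [ 1.86220563  1.43900261 36.3836345 ]
```

Call:
step_arm(
  increments=[0,0,-4,0,0,0,0,0,-8,0,0,0,0,0,-10,0,0,0,0,0,-10,0,0,0,0,0,-10,0,0,0,0,0,-12,0,0,0,0,0,-15,0,0,0,0,0,-25,0,0,0,0,0,-20,0,0,0,0,0,0,0,0,0],
)

```text
clock: 7.3
eef_pos: [491.4, 74.7, 257.7]
tcp_rot: [0.227, 2.609, -0.063]
force: [0.3, -0.1, -1.2]
finger_gap: 36.7
finger_force: 35.7
```

```bash
python3 - <<'E'
from h import *
S=env.camera("side");T=env.camera("top")
for n in("side","top"):
  im=S if n=="side" else T
  u,v=proj(n,env.get_state()["eef_pos"]).astype(int)
  try: print(n,(u,v),blob(im,"blue",(u-25,v-25,u+25,v+25)))
  except Exception as e: print(e)
# dish: bright rim ellipse in top & side
print([plane("top",(334,281),42),plane("side",(305.5,282),42)])
p=[430,-52,150]; go(p,down(80.3))
E
```

```text
side (np.int64(297), np.int64(193)) (array([301.56481481, 199.31018519]), 216, (np.int64(285), np.int64(182), np.int64(311), np.int64(208)))
top (np.int64(285), np.int64(246)) (array([286.79930796, 240.84775087]), 289, (np.int64(274), np.int64(231), np.int64(300), np.int64(253)))
[array([429.45202722, -50.74220291,  42.        ]), array([433.18899958, -55.53252686,  42.        ])]
t 7.4 tcp [491.6  74.2 255.6] F [-0.2  0.1 -0.9] gap 36.8 
 d tool [  86.6 -134.7   72.5] w tool [-0.004  0.523 -0.004] norms 175.7 0.523
```

Call:
step_arm(
  increments=[20,-45,0,0,0,0,20,-45,0,0,0,0,10,-44,0,0,0,0,0,0,0,0,0.131,0,0,0,0,0,0.131,0,0,0,0,0,0.131,0,0,0,0,0,0.131,0,0,0,0,0,0,0],
)

```text
clock: 8.2
eef_pos: [428.3, -50.4, 229.4]
tcp_rot: [-0.272, -3.122, 0.016]
force: [-1.1, -0.5, -2.2]
finger_gap: 36.2
finger_force: 35.7
```

```bash
python3 - <<'E'
from h import *
go([431,-53,90],down(80.3))
E
```

```text
t 8.2 tcp [428.3 -50.4 229.4] F [-1.1 -0.5 -2.2] gap 36.2 
 d tool [ -4.   -0.6 139.4] w tool [-0.011 -0.007 -0.005] norms 139.5 0.013
```

Call:
step_arm(
  increments=[-2,-1,40,0,0,0,0,0,45,0,0,0,0,0,40,0,0,0,0,0,30,0,0,0,0,0,15,0,0,0,0,0,10,0,0,0,0,0,4,0,0,0,0,0,3,0,0,0,0,0,0,0,0,0],
)

```text
clock: 9.1
eef_pos: [427.9, -52.2, 44.4]
tcp_rot: [-0.273, -3.129, 0.005]
force: [-0.1, -0.3, -1.5]
finger_gap: 36.4
finger_force: 35.7
```

```bash
python3 - <<'E'
from h import *
go([431,-53,40],down(80.3))
E
```

```text
t 9.1 tcp [427.9 -52.2  44.4] F [-0.1 -0.3 -1.5] gap 36.4 
 d tool [-3.2 -0.2  4.4] w tool [-0.003 -0.001 -0.005] norms 5.5 0.006
```

Call:
step_arm(
  increments=[0,0,2,0,0,0,0,0,2,0,0,0,0,0,0,0,0,0],
)

```text
clock: 9.4
eef_pos: [427.7, -52.1, 40.1]
tcp_rot: [-0.273, -3.128, 0.005]
force: [-0.9, 0.1, -0.9]
finger_gap: 36.8
finger_force: 35.7
```

Call:
step_arm(
  increments=[0,0,0,0,0,0,0,0,0,0,0,0,0,0,0,0,0,0,0,0,0,0,0,0,0,0,-10,0,0,0,0,0,-20,0,0,0,0,0,-30,0,0,0,0,0,-40,0,0,0,0,0,-40,0,0,0,0,0,0,0,0,0],
  jaw=0.25,
)

```text
clock: 10.4
eef_pos: [430.5, -52.4, 184.6]
tcp_rot: [0.274, 3.124, -0.001]
force: [0.1, 0.8, -0.3]
finger_gap: 64.1
finger_force: 0.0
```

```bash
python3 - <<'E'
from h import *
n=np.array([470.5,-361,170]); go([428,-52,180]); go(n,down(100))
S=env.camera("side");T=env.camera("top")
print(blob(S,"blue",(270,240,340,310)),blob(T,"blue",(300,240,370,320)))
a=cv2.resize(S[240:320,260:360],(400,320),interpolation=2);b=cv2.resize(T[240:320,280:380],(400,320),interpolation=2)
cv2.imwrite("pics/c6.png",np.hstack([a,b])[:,:,::-1])
E
```

```text
t 10.4 tcp [430.5 -52.4 184.6] F [ 0.1  0.8 -0.3] gap 64.1 
 d tool [ 2.5 -0.1  4.6] w tool [0. 0. 0.] norms 5.2 0.0
t 10.4 tcp [430.5 -52.4 184.6] F [ 0.1  0.8 -0.3] gap 64.1 
 d tool [ -93.1 -296.9   15.2] w tool [-0.001  0.005 -0.35 ] norms 311.5 0.35h.py:19: RuntimeWarning: Mean of empty slice.
  ys,xs=np.nonzero(m); return np.array([xs.mean()+x0,ys.mean()+y0]),len(xs),(xs.min()+x0,ys.min()+y0,xs.max()+x0,ys.max()+y0)
  ret = ret.dtype.type(ret / rcount)
Traceback (most recent call last):
  File "h.py", line 19, in blob
    ys,xs=np.nonzero(m); return np.array([xs.mean()+x0,ys.mean()+y0]),len(xs),(xs.min()+x0,ys.min()+y0,xs.max()+x0,ys.max()+y0)
                                                                               ~~~~~~^^
ValueError: zero-size array to reduction operation minimum which has no identity
```

Call:
step_arm(
  increments=[-13,-42,2,0,0,0,-13,-42,2,0,0,0,-13,-42,2,0,0,0,-13,-42,2,0,0,0,-14,-43,2,0,0,0,-14,-43,2,0,0,0,-13,-43,3,0,0,0,0,0,0,0,0,-0.12,0,0,0,0,0,-0.12,0,0,0,0,0,-0.11,0,0,0,0,0,0],
  jaw=0.3,
)

```text
clock: 11.6
eef_pos: [466.8, -360.3, 164.4]
tcp_rot: [0.276, -3.125, 0.002]
force: [0.3, 0.2, 0.2]
finger_gap: 60.0
finger_force: 0.0
```

```bash
python3 - <<'E'
from h import *
n=np.array([470.5,-361,110]); go(n,down(100))
S=env.camera("side");T=env.camera("top")
for im,c in((S,(270,240,340,310)),(T,(300,240,370,320))):
    try: print(blob(im,"blue",c))
    except Exception as e: print(e)
a=np.hstack([cv2.resize(S[240:320,260:360],(375,300),interpolation=2),cv2.resize(T[240:320,280:380],(375,300),interpolation=2)])
b=np.hstack([cv2.resize(S[290:370,330:430],(375,300),interpolation=2),cv2.resize(T[230:310,390:490],(375,300),interpolation=2)])
cv2.imwrite("pics/c6.png",np.vstack([a,b])[:,:,::-1])
t=env.get_state()["eef_pos"];print(proj("side",t),proj("top",t))
E
```

```text
t 11.6 tcp [ 466.8 -360.3  164.4] F [0.3 0.2 0.2] gap 60.0 
 d tool [-3.7 -1.3 54.4] w tool [-0.001 -0.005  0.002] norms 54.5 0.005
(array([302.25519288, 284.72106825]), 337, (np.int64(293), np.int64(271), np.int64(312), np.int64(296)))
(array([333.09187279, 283.22261484]), 283, (np.int64(323), np.int64(274), np.int64(343), np.int64(294)))
[382.93931213 309.24534502] [461.97609948 263.25270089]
```

View pics/c6.png

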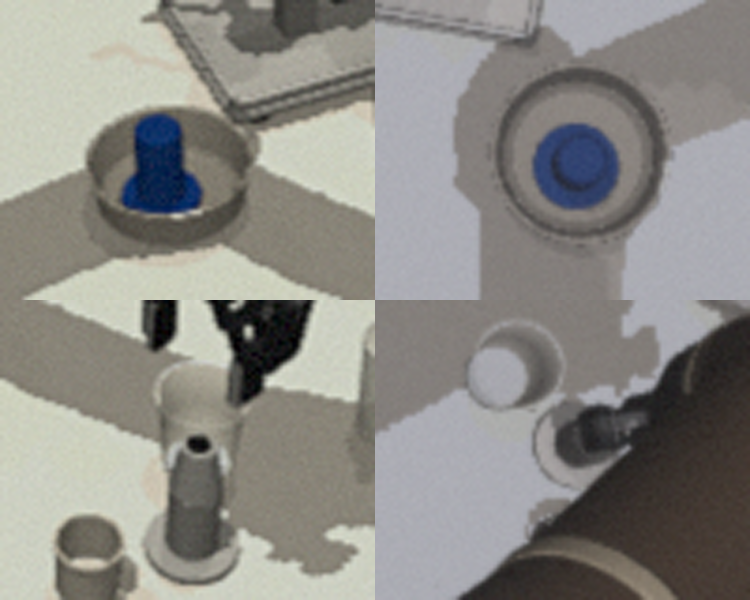

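The cap stands upright in the dish: its centre is at (302,285) in the side view and (333,283) in the top view. The jaws are centred over the nozzle's nose, which is at about (382.5,328) in the side view.

Call:
step_arm(
  increments=[-3,-1,25,0,0,0,0,0,25,0,0,0,0,0,25,0,0,0,0,0,22,0,0,0,0,0,18,0,0,0,0,0,11,0,0,0,0,0,5,0,0,0,0,0,0,0,0,0],
)

```text
clock: 12.5
eef_pos: [470.6, -361.2, 34.6]
tcp_rot: [0.274, -3.126, 0.005]
force: [-0.1, 0.7, 0.6]
finger_gap: 59.8
finger_force: 0.0
```

Call:
step_arm(
  increments=[0,0,0,0,0,0,0,0,0,0,0,0,0,0,0,0,0,0,0,0,0,0,0,0,0,0,0,0,0,0],
  jaw=1,
  force=60,
)

```text
clock: 13.0
eef_pos: [471.4, -361.6, 36.1]
tcp_rot: [0.276, -3.129, 0.006]
force: [-0.6, 1.7, 5.7]
finger_gap: 34.2
finger_force: 60.1
```

```bash
python3 - <<'E'
from h import *
go([470,-361,33],down(100)); s=env.get_state(); print(s["finger_force"],s["ft_torque"].round(2))
E
```

```text
t 13.0 tcp [ 471.4 -361.6   36.1] F [-0.6  1.7  5.7] gap 34.2 
 d tool [1.3 0.8 3.1] w tool [-0.004 -0.001  0.001] norms 3.5 0.004
60.14808741398156 [ 0.49  0.2  -0.01]
```

Call:
step_arm(
  increments=[0,0,-15,0,0,0,0,0,-35,0,0,0,0,0,-45,0,0,0,0,0,-45,0,0,0,0,0,-45,0,0,0,0,0,-15,0,0,0,0,0,0,0,0,0],
)

```text
clock: 13.7
eef_pos: [472.0, -361.5, 237.9]
tcp_rot: [-0.275, 3.127, -0.009]
force: [0.2, 0.1, -2.7]
finger_gap: 34.1
finger_force: 60.3
```

```bash
python3 - <<'E'
from h import *
go(out((1,1.4,120)),Rt,12); s=env.get_state(); print(s["finger_force"],s["ft_torque"].round(2))
E
```

```text
t 13.7 tcp [ 472.  -361.5  237.9] F [ 0.2  0.1 -2.7] gap 34.1 
 d tool [-109.6  420.7    6.2] w tool [ 0.085 -0.516  0.338] norms 434.8 0.623
 per row [-9.1 35.1  0.5] [ 0.007 -0.043  0.028]
60.27467398904264 [-0.02  0.01  0.04]
```

Call:
step_arm(
  increments=[-9,35,0,0,0,0,-9,35,0,0,0,0,-9,35,0,0,0,0,-9,35,0,0,0,0,-9,35,0,0,0,0,-9,35,0,0,0,0,-9,35,0,0,0,0,-9,35,0,0,0,0,-9,35,0,0,0,0,-9,35,0,0,0,0,-9,35,0,0,0,0,-9,35,0,0,0,0],
)

```text
clock: 14.9
eef_pos: [502.6, 73.2, 231.5]
tcp_rot: [0.276, -3.124, 0.006]
force: [0.3, -0.4, -1.4]
finger_gap: 34.1
finger_force: 60.5
```

Call:
step_arm(
  increments=[0,0,0,0.017,-0.103,0.068,0,0,0,0.017,-0.103,0.068,0,0,0,0.017,-0.103,0.068,0,0,0,0.017,-0.103,0.068,0,0,0,0.017,-0.103,0.067,0,0,0,0,0,0,0,0,0,0,0,0],
)

```text
clock: 15.6
eef_pos: [502.8, 68.6, 231.4]
tcp_rot: [0.168, 2.691, -0.07]
force: [-0.4, -1.1, -1.3]
finger_gap: 34.7
finger_force: 60.6
```

```bash
python3 - <<'E'
from h import *
go(out((1,1.4,102)),Rt); s=env.get_state(); print(s["finger_force"],s["ft_torque"].round(2))
E
```

```text
t 15.6 tcp [502.8  68.6 231.4] F [-0.4 -1.1 -1.3] gap 34.7 
 d tool [-3.4  3.7 21.1] w tool [-0.001 -0.076  0.045] norms 21.7 0.089
60.561488438397646 [ 0.12  0.68 -0.06]
```

Call:
step_arm(
  increments=[-3,3.5,6,0,-0.076,0.045,0,0,7,0,0,0,0,0,6,0,0,0,0,0,0,0,0,0,0,0,0,0,0,0],
)

```text
clock: 16.1
eef_pos: [515.9, 69.1, 217.3]
tcp_rot: [0.223, 2.613, -0.064]
force: [-0.2, 0.3, -1.4]
finger_gap: 34.2
finger_force: 60.6
```

```bash
python3 - <<'E'
from h import *
go(out((1,1.4,102)),Rt); s=env.get_state(); print(s["finger_force"],s["ft_torque"].round(2))
S=env.camera("side");T=env.camera("top")
a=cv2.resize(S[180:255,275:350],(600,600),interpolation=2);b=cv2.resize(T[190:265,265:315],(200,300),interpolation=2)
cv2.imwrite("pics/c7.png",np.hstack([a,cv2.copyMakeBorder(b,0,300,0,0,0)])[:,:,::-1])
t=s["eef_pos"];C=R.from_rotvec(s["tcp_rot"]).as_matrix()
f=t+36.1*C[:,2]; sp=out((1,1.4,45)); 
for n,p in(("foot",f),("spigtip",sp),("flange",out((1,1.4,0)))): print(n,(proj("side",p)-[275,180])*8,(proj("top",p)-[265,190])*4+[600,0])
E
```

```text
t 16.1 tcp [515.9  69.1 217.3] F [-0.2  0.3 -1.4] gap 34.2 
 d tool [2.4 1.2 2.5] w tool [-0.004 -0.003  0.   ] norms 3.7 0.005
60.55659882724285 [0.13 0.74 0.02]
foot [295.24778629 244.95288467] [701.35789177 174.63837635]
spigtip [319.95537609 285.74108167] [702.84200773 164.9296777 ]
flange [377.37575932 357.64540111] [710.33630047 141.52992373]
```

View pics/c7.png

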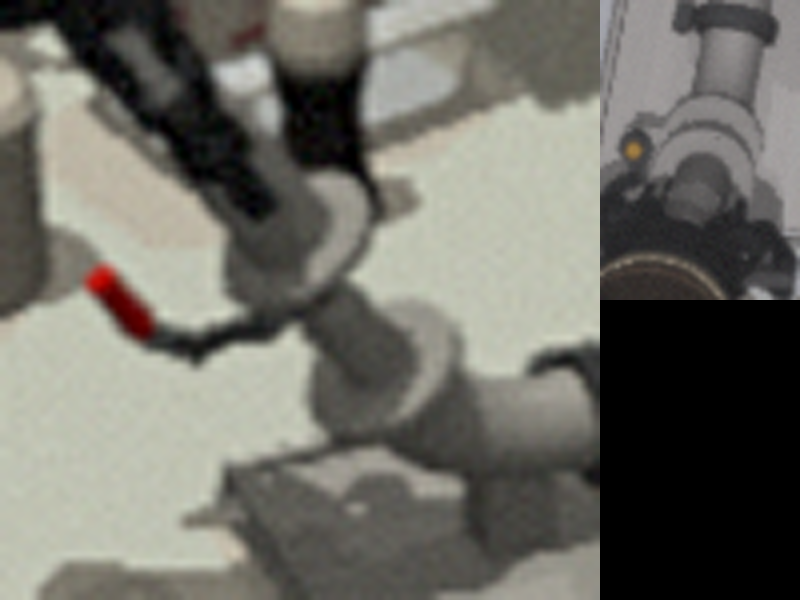

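The side crop shows the nozzle's foot centred at about (312.5,211) and the flange at (323,226), so the nozzle sits about 3 mm up-slope of the spigot's axis. In the top crop it is also 1 to 2 mm off to the right. I will correct both and start down.

Call:
step_arm(
  increments=[3.2,1.6,0,0,0,0,0,0,10,0,0,0,0,0,10,0,0,0,0,0,7,0,0,0,0,0,5,0,0,0,0,0,0,0,0,0],
)

```text
clock: 16.8
eef_pos: [528.7, 68.7, 187.5]
tcp_rot: [0.223, 2.613, -0.063]
force: [-0.6, -0.5, -2.2]
finger_gap: 34.2
finger_force: 60.6
```

```bash
python3 - <<'E'
from h import *
go(out((0,2,36)),Rt); s=env.get_state(); print(s["ft_torque"].round(2),"F tool",(Rt.T@s["force"]).round(1),(Ro.T@(s["eef_pos"]-O)).round(1))
E
```

```text
t 16.8 tcp [528.7  68.7 187.5] F [-0.6 -0.5 -2.2] gap 34.2 
 d tool [-0.6  0.1 36.5] w tool [-0.003 -0.003 -0.   ] norms 36.5 0.004
[ 0.12  0.72 -0.01] F tool [ 1.5 -0.6  1.6] [-0.5  2.1 72.5]
```

Call:
step_arm(
  increments=[0,0,4,0,0,0,0,0,4,0,0,0,0,0,4,0,0,0,0,0,0,0,0,0],
)

```text
clock: 17.2
eef_pos: [534.7, 67.7, 177.2]
tcp_rot: [0.223, 2.612, -0.063]
force: [0.3, -0.1, -2.6]
finger_gap: 34.0
finger_force: 60.6
```

```bash
python3 - <<'E'
from h import *
s=env.get_state(); print(s["ft_torque"].round(2),"F tool",(Rt.T@s["force"]).round(1),(Ro.T@(s["eef_pos"]-O)).round(1))
E
```

```text
[ 0.17  0.74 -0.03] F tool [ 1.1 -0.1  2.4] [-0.4  2.1 60.5]
```

Free so far; on down.

Call:
step_arm(
  increments=[0,0,4,0,0,0,0,0,4,0,0,0,0,0,4,0,0,0,0,0,4,0,0,0,0,0,3,0,0,0,0,0,0,0,0,0],
)

```text
clock: 17.8
eef_pos: [544.0, 66.0, 160.7]
tcp_rot: [0.224, 2.612, -0.063]
force: [0.5, 0.2, -2.0]
finger_gap: 34.0
finger_force: 60.6
```

```bash
python3 - <<'E'
from h import *
s=env.get_state(); print(s["ft_torque"].round(2),"F tool",(Rt.T@s["force"]).round(1),(Ro.T@(s["eef_pos"]-O)).round(1))
E
```

```text
[0.04 0.75 0.01] F tool [0.6 0.3 2. ] [-0.4  2.  41.5]
```

Call:
step_arm(
  increments=[0,0,2,0,0,0,0,0,2,0,0,0,0,0,2,0,0,0,0,0,2,0,0,0,0,0,0,0,0,0],
)

```text
clock: 18.3
eef_pos: [547.6, 65.5, 155.4]
tcp_rot: [0.226, 2.611, -0.06]
force: [-24.2, -1.1, 32.3]
finger_gap: 33.8
finger_force: 66.0
```

```bash
python3 - <<'E'
from h import *
s=env.get_state(); print(s["ft_torque"].round(2),"F tool",(Rt.T@s["force"]).round(1),(Ro.T@(s["eef_pos"]-O)).round(1))
E
```

```text
[-0.11  1.72 -0.56] F tool [  4.3  -5.1 -39.8] [ 0.   2.1 35.1]
```

Call:
step_arm(
  increments=[0,0,-0.5,0,0,0,0,0,0,0,0,0,0,0,0,0,0,0,0,0,0,0,0,0],
  jaw=0.3,
  force=20,
)

```text
clock: 18.7
eef_pos: [547.9, 65.6, 154.6]
tcp_rot: [0.223, 2.612, -0.062]
force: [-0.4, -0.6, -0.5]
finger_gap: 59.6
finger_force: 0.0
```

Call:
step_arm(
  increments=[0,0,-10,0,0,0,0,0,-25,0,0,0,0,0,-35,0,0,0,0,0,-40,0,0,0,0,0,0,0,0,0],
  jaw=0.5,
)

```text
clock: 19.2
eef_pos: [494.0, 76.1, 254.1]
tcp_rot: [0.224, 2.608, -0.054]
force: [1.5, 0.1, 0.6]
finger_gap: 42.4
finger_force: 0.0
```

```bash
python3 - <<'E'
from h import *
s=env.get_state(); print((Ro.T@(s["eef_pos"]-O)).round(1))
S=env.camera("side");T=env.camera("top")
a=blob(S,"red",(275,200,305,235));b=blob(T,"red",(240,235,270,262));print(a,b)
k,e=tri(a[0],b[0]);print(k,e,Ro.T@(k-O))
go(out((-66,90,100)),Rt);
cv2.imwrite("pics/side_seat.png",S[:,:,::-1]);cv2.imwrite("pics/top_seat.png",T[:,:,::-1])
# flange front/collar profile check: grey values along outlet axis line
E
```

```text
[  2.1   3.5 147.8]
(array([289.32258065, 216.80645161]), 31, (np.int64(286), np.int64(213), np.int64(293), np.int64(221))) (array([251.41666667, 249.        ]), 12, (np.int64(250), np.int64(247), np.int64(253), np.int64(251)))
[505.39169873 166.17452083 119.50508008] 3.4228765463007664 [-68.62453331  94.20462077  33.27540579]
t 19.3 tcp [493.9  75.7 250.9] F [-0.  -0.1  0.1] gap 42.4 
 d tool [66.6 86.8 45.2] w tool [ 0.001 -0.001 -0.001] norms 118.3 0.002
```

Call:
step_arm(
  increments=[17,22,0,0,0,0,17,22,0,0,0,0,17,22,10,0,0,0,15,21,35,0,0,0,0,0,18,0,0,0,0,0,18,0,0,0,0,0,18,0,0,0,0,0,14,0,0,0,0,0,4,0,0,0,0,0,0,0,0,0],
)

```text
clock: 20.3
eef_pos: [509.2, 159.3, 114.1]
tcp_rot: [0.224, 2.614, -0.066]
force: [0.7, -0.1, 0.8]
finger_gap: 42.8
finger_force: 0.0
```

```bash
python3 - <<'E'
from h import *
go(out((-66,90,26)),Rt);s=env.get_state(); print((Ro.T@(s["eef_pos"]-O)).round(1))
E
```

```text
t 20.3 tcp [509.2 159.3 114.1] F [ 0.7 -0.1  0.8] gap 42.8 
 d tool [-1.1  1.9  0.1] w tool [-0.006 -0.004  0.   ] norms 2.2 0.007
[-67.1  88.1  26.1]
```

Call:
step_arm(
  increments=[3,0,-6,0,0,0,0,0,0,0,0,0,4.3,-8,0,0,0,0,3.3,-8.5,0,0,0,0,2.2,-8.8,0,0,0,0,1.1,-9,0,0,0,0,0,-9,0,0,0,0,-1.2,-9,0,0,0,0],
  jaw=0.7,
)

```text
clock: 21.1
eef_pos: [486.6, 110.2, 114.5]
tcp_rot: [0.224, 2.612, -0.062]
force: [0.1, 0.3, -0.4]
finger_gap: 25.8
finger_force: 0.4
```

Call:
step_arm(
  increments=[-2.3,-8.8,0,0,0,0,-3.4,-8.5,0,0,0,0,-4.4,-8,0,0,0,0],
)

```text
clock: 21.4
eef_pos: [491.3, 83.9, 119.8]
tcp_rot: [0.224, 2.612, -0.062]
force: [-0.5, 1.9, -0.1]
finger_gap: 25.5
finger_force: 0.4
```

```bash
python3 - <<'E'
from h import *
s=env.get_state(); print((Ro.T@(s["eef_pos"]-O)).round(1),s["force"].round(1))
S=env.camera("side");T=env.camera("top")
for im,b in((S,(275,200,320,245)),(T,(240,235,300,265))):
    try: print(blob(im,"red",b))
    except Exception as e: print("none")
E
```

```text
[-68.5  10.7  33.5] [-0.5  1.9 -0.1]
none
(array([281.6, 256.2]), 5, (np.int64(281), np.int64(255), np.int64(282), np.int64(257)))h.py:19: RuntimeWarning: Mean of empty slice.
  ys,xs=np.nonzero(m); return np.array([xs.mean()+x0,ys.mean()+y0]),len(xs),(xs.min()+x0,ys.min()+y0,xs.max()+x0,ys.max()+y0)
  ret = ret.dtype.type(ret / rcount)
```

Call:
step_arm(
  increments=[-3,-6,0,0,0,0,-3,-6,0,0,0,0,-3,-5,0,0,0,0,-2,-3,0,0,0,0,-1,-3,0,0,0,0,0,0,0,0,0,0],
)

```text
clock: 22.1
eef_pos: [498.4, 62.4, 126.2]
tcp_rot: [0.22, 2.611, -0.057]
force: [5.0, 6.3, -2.0]
finger_gap: 25.7
finger_force: 3.5
```

```bash
python3 - <<'E'
from h import *
s=env.get_state(); print((Ro.T@(s["eef_pos"]-O)).round(1),s["force"].round(1),s["finger_gap"])
E
```

```text
[-56.1  -9.3  33.7] [ 5.   6.3 -2. ] 25.737927841661904
```

Call:
step_arm(
  increments=[0,-1.5,0,0,0,0,0,-1,0,0,0,0,0,0,0,0,0,0],
)

```text
clock: 22.4
eef_pos: [498.4, 62.1, 126.3]
tcp_rot: [0.216, 2.611, -0.053]
force: [5.7, 12.2, -5.9]
finger_gap: 25.8
finger_force: 6.1
```

```bash
python3 - <<'E'
from h import *
s=env.get_state(); print((Ro.T@(s["eef_pos"]-O)).round(1),s["force"].round(1),s["finger_gap"])
E
```

```text
[-56.   -9.6  33.8] [ 5.7 12.2 -5.9] 25.761194917866856
```

Call:
step_arm(
  increments=[0,4,0,0,0,0,0,3,-3,0,0,0,0,0,-12,0,0,0,0,0,-25,0,0,0,0,0,-35,0,0,0,0,0,-40,0,0,0,0,20,-40,0,0,0,0,40,0,0,0,0,0,40,0,0,0,0,0,0,0,0,0,0],
)

```text
clock: 23.4
eef_pos: [439.3, 181.1, 260.5]
tcp_rot: [0.218, 2.612, -0.059]
force: [0.3, -0.7, -0.8]
finger_gap: 25.6
finger_force: 0.0
```

```bash
python3 - <<'E'
from h import *
go([430,150,250])
S=env.camera("side");T=env.camera("top")
a=cv2.resize(S[170:270,270:370],(400,400),interpolation=2);b=cv2.resize(T[190:290,240:340],(400,400),interpolation=2)
cv2.imwrite("pics/c8.png",np.hstack([a,b])[:,:,::-1])
a=blob(S,"red",(285,215,315,245));b=blob(T,"red",(275,240,300,265));k,e=tri(a[0],b[0]);print(a,b,k,e,Ro.T@(k-O))
# disturbance check: difference against the first pictures, objects away from the arm
for n,im in(("side",S),("top",T)):
    o=cv2.imread(f"pics/{n}0.png")[:,:,::-1]; m=(cv2.GaussianBlur(cv2.absdiff(o,im),(5,5),0).max(2)>45).astype(np.uint8)
    c=cv2.connectedComponentsWithStats(m)[2][1:]; print(n,[tuple(map(int,r)) for r in c if r[4]>25])
E
```

```text
t 23.4 tcp [439.3 181.1 260.5] F [ 0.3 -0.7 -0.8] gap 25.6 
 d tool [  8.7 -32.3   7.1] w tool [0. 0. 0.] norms 34.2 0.0
(array([302.5    , 230.71875]), 32, (np.int64(299), np.int64(227), np.int64(306), np.int64(235))) (array([289.36842105, 252.78947368]), 19, (np.int64(287), np.int64(251), np.int64(291), np.int64(255))) [496.46831498  68.02647115 125.58676691] 4.938322224742139 [-58.87970612  -4.04374768  34.67175424]
side [(0, 0, 42, 5, 66), (115, 0, 9, 4, 29), (111, 7, 17, 6, 64), (0, 11, 54, 9, 149), (126, 21, 30, 28, 242), (0, 24, 59, 10, 190), (76, 24, 14, 9, 81), (3, 36, 59, 11, 173), (10, 48, 57, 11, 171), (18, 56, 129, 172, 4954), (160, 58, 68, 86, 2577), (112, 71, 13, 9, 63), (130, 71, 5, 7, 31), (126, 79, 13, 48, 202), (140, 90, 14, 7, 67), (143, 95, 20, 13, 101), (145, 109, 27, 47, 641), (228, 123, 6, 9, 31), (220, 134, 46, 52, 676), (76, 176, 64, 58, 893), (209, 198, 84, 133, 4350), (295, 204, 36, 34, 568), (100, 231, 45, 25, 406), (292, 270, 23, 28, 439), (180, 299, 20, 16, 169), (369, 326, 24, 41, 658), (210, 333, 7, 8, 37)]
top [(281, 216, 23, 21, 225), (282, 228, 13, 15, 115), (283, 245, 11, 14, 93), (102, 252, 251, 98, 10118), (436, 256, 22, 20, 310), (322, 272, 23, 24, 425), (112, 299, 17, 27, 222), (233, 313, 56, 34, 1074), (253, 386, 30, 65, 1231), (275, 388, 22, 20, 253), (21, 406, 65, 66, 910), (3, 410, 24, 17, 126), (28, 422, 7, 6, 27), (142, 443, 96, 37, 2616), (59, 446, 17, 11, 100), (110, 456, 27, 24, 205), (60, 459, 14, 9, 67), (74, 463, 14, 17, 126), (349, 465, 11, 15, 63), (300, 466, 24, 14, 206)]
```

View pics/c8.png

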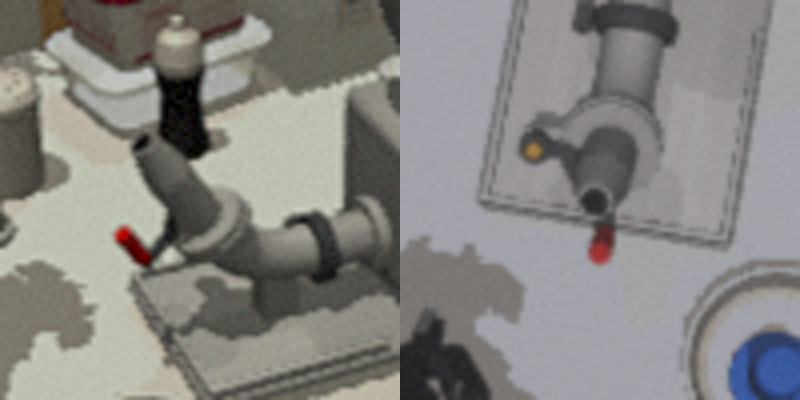

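The nozzle is seated. Its nose is at about (306,206) in the side view, and the knob, at (302.5,231), is back against its stop. The cap is in the dish, and the standing objects have not moved.

```bash
python3 -c "
from bench import env
print(env.job_done())"
```

```text
the job is handed in; nothing more can be done
None
```

The job is handed in at about 23.5 s: the blue cap stands in the steel dish, the long nozzle is home on the outlet, the keeper is closed against its stop over the collar, and the pictures show nothing else moved.

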